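# Check the infrared thermometer and show its reading

### The job

Check the clinic's infrared thermometer: pick it out of the instrument tray, point its snout straight and square at the middle of the dark disc on the calibration source from about 5 cm away, and hold it steady there for two seconds without touching the source. Then bring it to the inspection camera and hold it up right way up in front of the lens, with its display end facing the lens squarely, centred in the view and about 12 cm away, and finish there still holding it steady in the air. Leave everything else where it is.

Things in the scene. Friction and masses are not known exactly. Their poses are not given: they have to be found in the camera images.
- thermometer: handheld infrared thermometer lying in the tray, white, 0.16 kg, 145 mm long: body 100 x 36 mm, 36 mm high, a grey round snout (26 mm diameter, 45 mm long) on one end, a small display on the other end face. Origin on the underside midway along the length; x out of the snout, z up out of its top. Body spans x -72 to +28 mm, balance near x -10; grip across the 36 mm. Long axis 18 mm above underside
- thermometer_nose (a point): centre of the tip of the snout, 72 mm ahead of the thermometer's origin, 18 mm above its underside; axes as the thermometer's
- thermometer_display (a point): centre of the display on the rear end face, 72 mm behind the thermometer's origin, 18 mm above its underside; axes as the thermometer's
- tray: fixed aluminium instrument tray, 260 x 270 mm, walls 18 mm high, 3 mm thick, floor 3 mm thick, turned up to 25 degrees; origin under its centre. Thermometer, syringe and torch lie in it in any order, roughly along its x, in three lanes 80 mm apart along its y
- reference_disc: dark 60 mm disc on the sloping front of the calibration source, left of the tray. Origin at the disc's centre on its surface, 120 mm above the table, 5 mm proud of the 120 x 120 mm front. The disc looks 30 degrees above level, roughly back to the robot and tray: x points INTO the disc, 30 degrees below level (the way the snout must point), y is level, z up along the slope
- camera_head: inspection camera: black box 55 x 52 x 46 mm with a silver lens tube, on a column stand (440 mm high, 95 mm behind the lens, base 130 x 130 mm) right of the tray; its height differs each time and stays. Origin at the centre of the lens front; x out along the view, 25 degrees below level, across the table past the tray; y level; z out of its top
- syringe: large clear feeding syringe with flanges and plunger, about 180 mm long, 50 mm over the flanges, 32 mm high, lying in the tray; origin on its underside, x towards its nozzle. A bystander
- torch: steel examination torch, 140 mm long, 24 mm handle and 32 mm lamp head, lying in the tray; origin on its underside, x towards the lamp head. A bystander
- jar: low white jar with steel lid, 64 mm diameter, 55 mm high, standing on the table; origin under its centre. A bystander
- tape_roll: roll of paper tape lying flat, 72 mm diameter, 25 mm high; origin under its centre. A bystander
- carton: small cardboard carton, 60 x 130 x 45 mm high; origin under its centre. A bystander
- calibrator: the calibration source as a whole: fixed; a pale head (120 x 120 mm front, 100 mm deep) sloping on a grey base, 165 mm high in all; origin under the base's centre, 50 mm behind the disc's centre, x level, away from the disc side

How it is judged:
On the way, in this order (a step that is already met when the one before it is completed fails the run):
1. the thermometer is lifted out of the tray in the gripper (contact force between the fingers and thermometer above 1 N and height (world z) of thermometer above 0.05 m), for 0.1 s.
2. the held thermometer points squarely at the middle of the disc from about 5 cm and is steady for over a second (contact force between the fingers and thermometer above 1 N and x of thermometer_nose in the frame of reference_disc between -0.085 and -0.025 m and x of thermometer_display in the frame of reference_disc below -0.15 m and y of thermometer_nose in the frame of reference_disc between -0.018 and 0.018 m and z of thermometer_nose in the frame of reference_disc between -0.018 and 0.018 m and angle between the x axis of thermometer and the x axis of reference_disc, either way round below 0.2 rad and linear speed of thermometer below 0.02 m/s), for 1.2 s.
At the end, for the whole second after the job is handed in: thermometer still gripped, at rest in the air, carried by nothing else, right way up (roll within 12 degrees), display end towards the lens, 85 to 155 mm from it, display within 22 mm of the view line sideways and in height, long axis within 11 degrees of the view line (contact force between the fingers and thermometer above 1 N and x of thermometer_display in the frame of camera_head between 0.085 and 0.155 m and x of thermometer_nose in the frame of camera_head above 0.2 m and y of thermometer_display in the frame of camera_head between -0.022 and 0.022 m and z of thermometer_display in the frame of camera_head between -0.022 and 0.022 m and angle between the x axis of thermometer and the x axis of camera_head, either way round below 0.2 rad and angle between the y axis of thermometer and the y axis of camera_head, either way round below 0.22 rad and angle between thermometer's own z axis and vertical below 1 rad and height (world z) of thermometer above 0.1 m and linear speed of thermometer below 0.02 m/s and contact force between thermometer and tray below 0.2 N and contact force between thermometer and camera_head below 0.2 N); the arm keeps its last pose, push and grip.
It fails at once if the calibration source is touched by the thermometer (contact force between thermometer and calibrator above 0.5 N).
It fails at once if the inspection camera is knocked (distance of camera_head from where it was at the start of the episode above 0.01 m or contact force between thermometer and camera_head above 0.5 N).
It fails at once if another thing in the tray or on the table is moved by more than 3 cm (distance of any of syringe, torch, jar, tape_roll, carton from where it was at the start of the episode above 0.03 m).
It also fails if it takes over 51 s, if anything falls off the work surface, if the arm or the gripper's body presses on something with over 40 N, if the wrist force passes 120 N, or if a joint passes its speed limit or range.

### The arm

A 6-joint arm with a two-finger parallel gripper is mounted at the origin on the work surface. World frame = base frame: x ahead of the robot, y to its left, z up, the work surface at z = 0. Lengths are in m, angles in rad, forces in N, time in s.
With the tool pointing down it reaches from about 0.25 to 0.775 m from the base axis. Payload 4 kg.
Tool frame: the origin (TCP) lies between the finger pads; the fingertips stand 14 mm ahead of it and the grasp point (between the pads) lies 5 mm behind it (robot.nose_length is the distance from the TCP to the fingertips, in m); z points along the fingers, y is the direction in which the jaws open and shut (so a half turn about z gives the same grasp; the last joint's range is limited). The gripper opens to 94 mm and grips with 3 to 60 N. Pads are 16 mm wide; open, the fingers measure 119 mm over their backs; the gripper's body (75 mm by 177 mm) begins 78 mm behind the grasp point.
Start: joints at [-1.345, 0.087, 1.371, -0, 1.684, -0.103], TCP at [0.178, -0.521, 0.22] pointing down, gripper open.
Joint ranges: [-3.1, 3.1], [-0.76, 2.03], [0.27, 2.55], [-1.08, 4.22], [0.17, 2.65], [-2.57, 2.57]. Speed limits (rad/s): [2.79, 2.79, 3.14, 3.14, 3.14, 3.14].

### API

Orientations are given as [roll, pitch, yaw] about the fixed x, y, z axes, in that order (R = Rz(yaw) Ry(pitch) Rx(roll)).
In Python, from bench import robot, eyes, finder gives the robot as it stands.
- The arm moves only by the tool play_rows, never from a script. Its argument "rows" is a list of rows, each an object with "linear": the shift along the tool's x, y, z in cm, a list of three; "spin": the turn about the tool's z in degrees. A call has 1 to 12 rows; each row shifts and turns the commanded pose from where the row before left it, along the tool's axes as they then stand; what a row does not reach is not made up. A row lasts 1/12 s, in which the tool goes at most 41.7 mm and 7.16 degrees, less where a joint would pass 70% of its speed; a pose out of reach is approached as far as the arm can. A call with a gripper value outside its range is refused whole. "claw" is the finger opening in cm, from 0 to 9.4, set as the call begins (left out, the last holds). The fingers move at their own pace and stop on an object; the grip force is fixed at half the most. Time passes only in rows, so rows that do not move let the fingers close. It gives the time, the measured TCP pose, the force and the opening at its end, in the units of the state.
- robot.get_obs(): the state, without advancing time (a new reading comes with each control period).
- eyes.snapshot(name): name is "side" or "top" or "wrist"; returns a dict with "frame" (420x560x3 uint8, red, green, blue), "fx", "fy", "cx", "cy" (pixels), "rvec" (rotation vector, rad) and "tvec" (3), from world to camera coordinates, as OpenCV has them; the wrist camera has in their place "mount" (4x4, takes a point from camera to tool coordinates, whose origin is the TCP and whose axes are the flange's). Camera axes: x right, y down, z forward; pixel columns grow to the right and rows downward; lengths in m; the calibration is good to about 2 mm. The wrist camera is an equidistant fisheye: a pixel r from the principal point sees the ray r / f radians off the axis. A picture is of the moment at which its call begins: read the wrist's pose just before it. There is no depth.
- robot.close_job(): hands the job in, once; it reports no verdict.
Trained networks look in a picture, given as the dict that the camera call returned (one of the last four; its "shot" number tells which), for a name from the list of things; names that differ only in an ending like _2 or _b are one class to them, and where a whole thing is asked for, a point or a joint stands for the part that bears it (a point fixed in the world has none). Each returns a list of dicts, best first, with "conf" (0 to 1); they miss things now and then, are a little off and sometimes report something else, mostly with a low value. They report only what shows in the picture. A call takes as long as a camera call.
- finder.silhouettes(picture, name): "pixels" (420x560 bool, what is visible of it) and "box" ([centre column, centre row, width, height] in pixels, round what is visible of it).
The state is a dict: "time": time; "joint_positions": joint angles; "qvel": joint speeds; "joint_torque": joint torques, N m; "tool_pos": TCP position; "ee_rot": TCP orientation; "wrist_force": force on the tool from outside, world axes, zero at the start; "wrist_torque": the same for the moment, N m; "width": finger opening in m.
Only numpy, scipy, OpenCV 4.12 (cv2) and the standard library are available. Lean on these libraries where they do the work, as an engineer would, in place of code of your own. Each camera call takes 0.05 s, during which the arm holds its last target. There are 200 camera calls.

## Working session

There is one attempt and no reset: what is moved stays moved. The work goes in short steps, Python scripts to look and compute and a tool call to move; the robot and the scene stay as the last step left them, time stands still between calls to the robot, and variables do not carry over. Pictures are saved under pics/ and viewed, about 8 in all and at most 12, crops included, and the job is handed in when it is done.

Besides the shell and the picture viewer there is one more tool, called after "Call:" by a JSON object that holds its "fn" and its "kwargs". play_rows: Moves the arm, as the interface text tells. Its arguments: {"type":"object","properties":{"rows":{"type":"array"},"claw":{"type":"number"}},"required":["rows"]}

```bash
ls; mkdir -p pics; cat > first.py <<'E'
from bench import robot, eyes, finder
import cv2, numpy as np, pickle
o=robot.get_obs(); print(o['time'],o['tool_pos'],o['ee_rot'])
d={}
for n in ('side','top'):
    p=eyes.snapshot(n); d[n]={k:v for k,v in p.items()}
    cv2.imwrite(f'pics/{n}0.png',p['frame'][:,:,::-1])
    print(n,p['fx'],p['fy'],p['cx'],p['cy'],p['rvec'],p['tvec'])
    R=cv2.Rodrigues(np.array(p['rvec'],float))[0]; print('cam pos',-R.T@p['tvec'])
    for k in ('thermometer','reference_disc','camera_head','syringe','torch','tray','calibrator','jar','tape_roll','carton'):
        s=finder.silhouettes(p,k)
        print(k,[(round(x['conf'],2),np.round(x['box'],1).tolist()) for x in s[:2]])
        d[n+k]=s[:1]
pickle.dump(d,open('d0.pkl','wb'))
print(robot.get_obs()['time'])
E
python3 first.py; python3 -c "
import cv2,numpy as np
cv2.imwrite('pics/both.png',cv2.resize(np.hstack([cv2.imread('pics/side0.png'),cv2.imread('pics/top0.png')]),None,fx=.71,fy=.71))"
```

```text
pics
0.0 [ 0.17746253 -0.52005106  0.21832996] [-3.13944424e+00 -2.09730331e-04  3.28744502e-01]
side 396.90331093790417 396.90331093790417 275.8029624913693 217.93522872414107 [ 0.2392203  -2.74589953  1.31469809] [0.48719025 0.20028393 1.21883365]
cam pos [0.32178857 0.89661392 0.92496436]
thermometer [(0.71, [267.1, 276.1, 45.3, 16.7])]
reference_disc [(0.86, [204.9, 344.5, 76.7, 70.7])]
camera_head [(0.72, [280.5, 119.2, 19.0, 18.2])]
syringe [(0.57, [269.0, 260.1, 54.7, 6.5]), (0.37, [249.0, 205.8, 14.7, 18.5])]
torch [(0.55, [277.1, 240.7, 41.6, 8.6])]
tray [(0.74, [271.8, 264.5, 85.3, 67.2]), (0.37, [267.8, 276.2, 52.7, 18.7])]
calibrator [(0.82, [203.8, 351.8, 76.1, 86.0]), (0.28, [206.8, 346.5, 76.6, 67.0])]
jar [(0.95, [314.1, 350.1, 27.9, 30.9])]
tape_roll [(0.69, [247.7, 207.4, 17.9, 15.9])]
carton [(0.73, [340.3, 209.9, 21.2, 31.8])]
top 409.09001819539463 409.09001819539463 283.8124249623105 212.1440704992623 [ 2.18892962 -2.14204246  0.10299398] [-0.01185855  0.51994134  1.30332409]
cam pos [ 0.38460004 -0.01148865  1.3494755 ]
thermometer [(0.67, [263.2, 215.4, 11.2, 48.8]), (0.38, [285.1, 218.9, 87.6, 87.1])]
reference_disc [(0.26, [262.9, 218.1, 14.4, 43.9])]
camera_head [(0.95, [471.8, 189.6, 45.1, 31.7])]
syringe [(0.92, [284.9, 205.9, 16.3, 38.5]), (0.33, [263.1, 216.7, 12.1, 46.6])]
torch [(0.87, [310.6, 218.3, 10.1, 44.0])]
tray [(0.6, [287.4, 220.8, 83.1, 87.3])]
calibrator [(0.76, [159.7, 184.4, 59.8, 58.3]), (0.66, [262.2, 217.1, 11.2, 47.2])]
jar [(0.79, [188.4, 263.9, 22.6, 21.4]), (0.4, [366.9, 175.1, 21.1, 20.3])]
tape_roll [(0.54, [366.1, 178.2, 18.9, 18.3])]
carton [(0.95, [375.8, 279.8, 47.9, 20.7])]
1.1
```

View pics/top0.png

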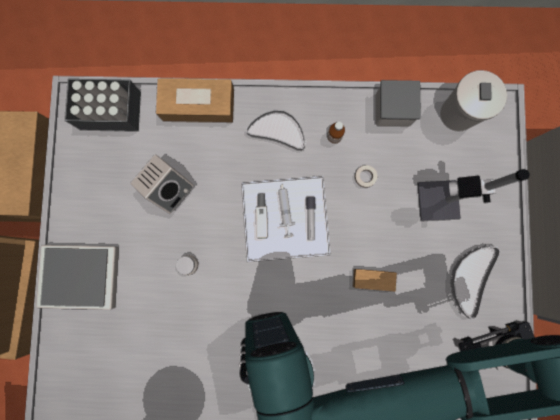

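View pics/side0.png

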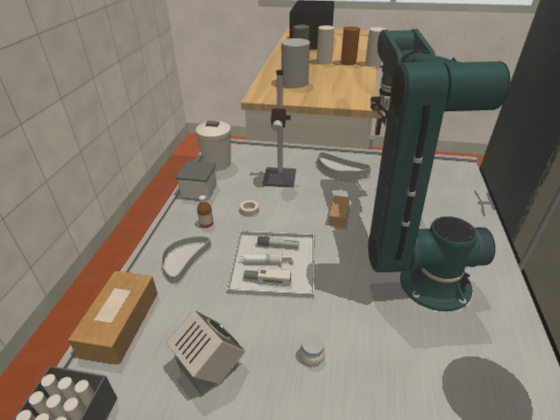

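Top view: the thermometer is at about (262,216) with its dark end up (+x). The disc is at about (170,190), the carton at (375,280), and the lens tube at about (453,187) pointing left (+y). The moves can't tilt the tool, so I plan to tilt the thermometer nose-down in the grip by pressing its tail on the carton's edge.

```bash
cat > h.py <<'E'
import cv2, numpy as np
def ray(p,uv):
    R=cv2.Rodrigues(np.array(p['rvec'],float))[0]; t=np.array(p['tvec'])
    return -R.T@t, R.T@np.array([(uv[0]-p['cx'])/p['fx'],(uv[1]-p['cy'])/p['fy'],1.])
def atz(p,uv,z):
    o,d=ray(p,uv); return o+d*(z-o[2])/d[2]
def proj(p,X):
    R=cv2.Rodrigues(np.array(p['rvec'],float))[0]
    c=np.atleast_2d(X)@R.T+np.array(p['tvec']); return np.c_[c[:,0]/c[:,2]*p['fx']+p['cx'],c[:,1]/c[:,2]*p['fy']+p['cy']]
def tri(a,ua,b,ub):
    o1,d1=ray(a,ua);o2,d2=ray(b,ub); s=np.linalg.lstsq(np.c_[d1,-d2],o2-o1,rcond=None)[0]
    A,B=o1+d1*s[0],o2+d2*s[1]; return (A+B)/2,np.linalg.norm(A-B)
E
python3 - <<'E'
from h import *; import pickle
d=pickle.load(open('d0.pkl','rb')); T,S=d['top'],d['side']
def rect(n,z):
    m=d['top'+n][0]['pixels']; ys,xs=np.nonzero(m)
    P=np.array([atz(T,(x,y),z)[:2] for x,y in zip(xs,ys)]); r=cv2.minAreaRect((P*1000).astype(np.float32)); print(n,len(xs),np.round(r[0],1),np.round(r[1],1),r[2],'mean',P.mean(0))
for n,z in (('thermometer',.03),('tray',.015),('carton',.045),('torch',.02),('syringe',.02),('jar',.055),('calibrator',.1)): rect(n,z)
print('disc',atz(T,(170,190),.12))
def cen(k): ys,xs=np.nonzero(d[k][0]['pixels']); return xs.mean(),ys.mean()
print('camhead',tri(T,cen('topcamera_head'),S,cen('sidecamera_head')), cen('topcamera_head'),cen('sidecamera_head'))
t,s=T['frame'],S['frame']
def crop(f,x,y,w,h,k): 
    return cv2.resize(f[y:y+h,x:x+w],(w*k,h*k),interpolation=cv2.INTER_CUBIC)
a=crop(t,125,145,80,75,5); b=crop(t,410,160,80,75,5); c=crop(t,240,175,80,60,5); e=crop(s,235,95,80,60,5)
cv2.imwrite('pics/c1.png',np.vstack([np.hstack([a,b])[:300*375//375],np.hstack([c,e])])[:, :, ::-1][:600+75])
E
python3 -c "
import cv2; i=cv2.imread('pics/c1.png'); print(i.shape)"
```

```text
thermometer 439 [507.6  71.4] [140.1  35.7] 1.6556345224380493 mean [0.50362206 0.07289666]
tray 5244 [500.1  -4.7] [262.3 269.9] 5.831095218658447 mean [ 0.4972662  -0.00627992]
carton 880 [ 309.7 -288.8] [138.8  64.4] 88.42748260498047 mean [ 0.31004735 -0.28944703]
torch 358 [503.7 -86.4] [137.6  26.2] 0.9411002993583679 mean [ 0.50437635 -0.08649965]
syringe 333 [536.6  -4.1] [130.2  33.1] 7.980014324188232 mean [ 0.53420776 -0.00257925]
jar 340 [342.9 300.6] [62.8 63.5] 46.59340286254883 mean [0.34320494 0.30097393]
calibrator 1959 [590.5 380.5] [159.2 123.3] 52.84932327270508 mean [0.59033463 0.37987865]
disc [0.5708409  0.34639966 0.12      ]
camhead (array([ 0.57096779, -0.49548176,  0.27598109]), np.float64(0.004995339465966726)) (np.float64(470.67113276492086), np.float64(188.31790499390988)) (np.float64(277.94), np.float64(117.98666666666666))
(600, 800, 3)
```

View pics/c1.png

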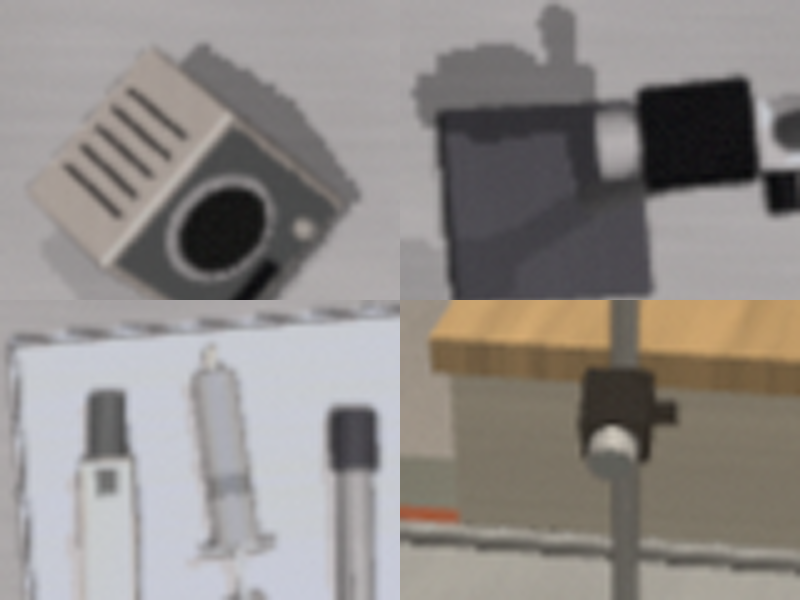

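```bash
python3 - <<'E'
from h import *; import pickle
d=pickle.load(open('d0.pkl','rb')); T,S=d['top'],d['side']
c=lambda x,y,ox,oy:(ox+x/5,oy+y/5)
print('disc',atz(T,c(218,228,125,145),.12))
for a,b in (((105,265),(232,122)),((30,185),(150,48))):
    v=(atz(T,c(*b,125,145),.165)-atz(T,c(*a,125,145),.165)); print('front edge yaw',np.degrees(np.arctan2(v[1],v[0])))
v=atz(T,c(150,48,125,145),.165)-atz(T,c(232,122,125,145),.165);print('side edge yaw',np.degrees(np.arctan2(v[1],v[0])))
L,e=tri(T,c(198,143,410,160),S,(277,127.4)); print('lens',L,e)
for a,b in (((755-400,178),(650-400,190)),((748-400,80),(640-400,90))):
    v=atz(T,c(*b,410,160),.29-0.02)-atz(T,c(*a,410,160),.29); print('cam yaw',np.degrees(np.arctan2(v[1],v[0])))
v=atz(T,c(470-420+190,98,0,0),.3)*0
n=atz(T,c(107,92,240,175),.021);q=atz(T,c(104,157,240,175),.03); print('nose',n,'shoulder',q)
E
```

```text
disc [0.56890728 0.3505729  0.12      ]
front edge yaw -39.05004959135249
front edge yaw -38.409684624965216
side edge yaw 49.46902067612625
lens [ 0.56867802 -0.44581573  0.26156855] 0.0005955890879637394
cam yaw 95.60388118530203
cam yaw 93.0481171584905
nose [0.5808826  0.07432312 0.021     ] shoulder [0.53687929 0.07451615 0.03      ]
```

Call:
{"fn": "play_rows", "kwargs": {"rows": [{"linear":[2.8,-2.5,-0.3],"spin":0},{"linear":[2.8,-2.5,-0.3],"spin":0},{"linear":[2.8,-2.5,-0.3],"spin":0},{"linear":[2.8,-2.5,-0.3],"spin":0},{"linear":[2.8,-2.5,-0.3],"spin":0},{"linear":[2.8,-2.5,-0.3],"spin":0},{"linear":[2.8,-2.5,-0.3],"spin":0},{"linear":[2.8,-2.5,-0.3],"spin":0},{"linear":[2.8,-2.5,-0.3],"spin":0},{"linear":[2.8,-2.5,-0.3],"spin":0},{"linear":[2.8,-2.5,-0.3],"spin":0},{"linear":[2.8,-2.5,-0.3],"spin":0}]}}

```text
time: 2.1
tool_pos: [0.3992, -0.1264, 0.256]
ee_rot: [3.141, -0.001, 0.329]
wrist_force: [0.6, 0.1, -0.5]
width: 0.0938
```

Call:
{"fn": "play_rows", "kwargs": {"rows": [{"linear":[2.5,-2.6,0],"spin":0},{"linear":[2.5,-2.6,0],"spin":0},{"linear":[2.5,-2.6,0],"spin":0},{"linear":[2.5,-2.6,0],"spin":0},{"linear":[2.5,-2.6,0],"spin":0},{"linear":[2.5,-2.6,0],"spin":0},{"linear":[0,0,1],"spin":5.7},{"linear":[0,0,1],"spin":5.7},{"linear":[0,0,1],"spin":5.7},{"linear":[0,0,0],"spin":0}]}}

```text
time: 2.93
tool_pos: [0.4893, 0.0683, 0.2231]
ee_rot: [3.141, 0.004, 0.03]
wrist_force: [-0.3, -0.4, 0.4]
width: 0.0939
```

```bash
cat >> h.py <<'E'
from scipy.spatial.transform import Rotation as Ro
def wpose(o):
    M=np.eye(4); M[:3,:3]=Ro.from_euler('xyz',o['ee_rot']).as_matrix(); M[:3,3]=o['tool_pos']; return M
def wray(p,W,uv):
    x,y=uv[0]-p['cx'],uv[1]-p['cy']; r=np.hypot(x,y)+1e-9; th=r/p['fx']
    d=np.array([np.sin(th)*x/r,np.sin(th)*y/r,np.cos(th)]); M=W@np.array(p['mount']); return M[:3,3],M[:3,:3]@d
def watz(p,W,uv,z):
    o,d=wray(p,W,uv); return o+d*(z-o[2])/d[2]
def wproj(p,W,X):
    M=np.linalg.inv(W@np.array(p['mount'])); c=np.atleast_2d(X)@M[:3,:3].T+M[:3,3]
    th=np.arctan2(np.hypot(c[:,0],c[:,1]),c[:,2]); ph=np.arctan2(c[:,1],c[:,0])
    return np.c_[p['cx']+p['fx']*th*np.cos(ph),p['cy']+p['fx']*th*np.sin(ph)]
E
python3 - <<'E'
from bench import robot,eyes,finder; from h import *
o=robot.get_obs(); W=wpose(o); p=eyes.snapshot('wrist'); print(o['time'],o['tool_pos'],o['ee_rot'],p['fx'],p['cx'],p['cy']); print(np.round(p['mount'],3))
cv2.imwrite('pics/w1.png',p['frame'][:,:,::-1])
for s in finder.silhouettes(p,'thermometer')[:2]:
    ys,xs=np.nonzero(s['pixels']); P=np.array([watz(p,W,(x,y),.03)[:2] for x,y in zip(xs,ys)])
    print(s['conf'],s['box'],len(xs),cv2.minAreaRect((P*1000).astype(np.float32)))
E
```

```text
2.9333 [0.48926831 0.06833684 0.22309718] [3.14145828 0.00435289 0.02962599] 325.19226210127806 279.11968004861666 208.5118785020208
[[-0.    -0.966 -0.26   0.076]
 [ 1.    -0.     0.001 -0.001]
 [-0.001 -0.26   0.966 -0.165]
 [ 0.     0.     0.     1.   ]]
0.67 [274.9, 171.9, 32.2, 124.7] 3775 ((509.7973937988281, 74.13331604003906), (146.13963317871094, 37.91762161254883), 1.6975196599960327)
```

View pics/w1.png

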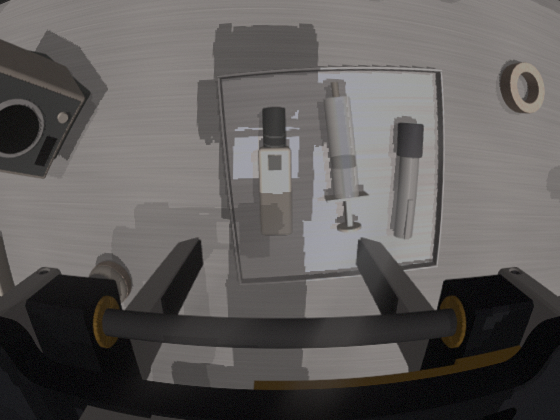

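Wrist view: the thermometer body has corners near (259,147), (291,147), (262,235) and (293,233), with the snout tip at about (273,107) pointing +x. The syringe flange is at about (328,195).

```bash
python3 - <<'E'
from bench import robot,eyes,finder; from h import *
o=robot.get_obs(); W=wpose(o); p=eyes.snapshot('wrist')
f=lambda uv,z:np.round(watz(p,W,uv,z)*1000,1)
for n,uv,z in (('sl',(259,147),.039),('sr',(291,147),.039),('tl',(262,235),.039),('tr',(293,233),.039),('nose',(273.5,107),.03),('flangeL',(327,194),.02)): print(n,f(uv,z))
E
```

```text
sl [539.2  91.9  39. ]
sr [540.2  57.4  39. ]
tl [439.1  86.6  39. ]
tr [442.7  51.1  39. ]
nose [583.3  77.8  30. ]
flangeL [485.5  12.1  20. ]
```

Call:
{"fn": "play_rows", "kwargs": {"claw": 5.8, "rows": [{"linear":[0,0,0],"spin":-1.5},{"linear":[1.2,-0.35,2],"spin":0},{"linear":[0,0,2.5],"spin":0},{"linear":[0,0,2.5],"spin":0},{"linear":[0,0,2.5],"spin":0},{"linear":[0,0,2.5],"spin":0},{"linear":[0,0,2.5],"spin":0},{"linear":[0,0,2],"spin":0},{"linear":[0,0,1.5],"spin":0},{"linear":[0,0,1.3],"spin":0},{"linear":[0,0,0.8],"spin":0},{"linear":[0,0,0],"spin":0}]}}

```text
time: 4.08
tool_pos: [0.5013, 0.0718, 0.0233]
ee_rot: [-3.142, 0.003, 0.057]
wrist_force: [0.0, -1.2, -0.1]
width: 0.0578
```

```bash
python3 - <<'E'
from bench import robot,eyes,finder; from h import *
o=robot.get_obs(); W=wpose(o); p=eyes.snapshot('wrist'); print(o['tool_pos'],o['ee_rot'],o['width'],o['wrist_force'])
cv2.imwrite('pics/w2.png',p['frame'][:,:,::-1])
E
```

```text
[0.50128275 0.07182238 0.02328486] [-3.14158108e+00  2.51211696e-03  5.70332184e-02] 0.057766917951774625 [ 0.03467386 -1.15313309 -0.14381516]
```

View pics/w2.png

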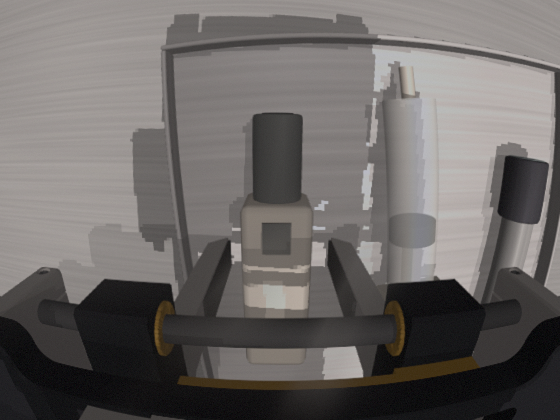

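The jaws straddle the body, centred. Next I close and lift.

Call:
{"fn": "play_rows", "kwargs": {"claw": 2.0, "rows": [{"linear":[0,0,0],"spin":0},{"linear":[0,0,0],"spin":0},{"linear":[0,0,0],"spin":0},{"linear":[0,0,0],"spin":0},{"linear":[0,0,0],"spin":0},{"linear":[0,0,0],"spin":0},{"linear":[0,0,-1],"spin":0},{"linear":[0,0,-2],"spin":0},{"linear":[0,0,-3],"spin":0},{"linear":[0,0,-3],"spin":0},{"linear":[0,0,-2],"spin":2},{"linear":[0,0,-1],"spin":2}]}}

```text
time: 5.13
tool_pos: [0.5034, 0.072, 0.1483]
ee_rot: [3.141, -0.005, -0.015]
wrist_force: [0.4, 0.5, -1.9]
width: 0.0358
```

```bash
cat > fit.py <<'E'
# fit pitch of held thermometer from the wrist picture mask; tool frame: x fwd, z down
from h import *
from scipy.optimize import minimize
import sys
def model():
    b=np.array([[x,y,z] for x in (-72,28) for y in (-18,18) for z in (0,36)],float)
    t=np.linspace(0,2*np.pi,20,endpoint=False)
    c=np.array([[x,13*np.cos(a),18+13*np.sin(a)] for x in (28,72) for a in t]); return b/1e3,c/1e3
B,C=model()
def posed(X,pitch,gx,gz,yaw=0,gy=0):
    # thermometer pose in tool frame: grip point (gx,gy,gz of thermometer) sits at tool (0,0,-.005); pitch>0 = nose down
    q=X-[gx,gy,gz]; q=q*[1,-1,-1]              # flip to tool axes
    q=q@Ro.from_euler('yz',[-pitch,yaw]).as_matrix().T
    return q+[0,0,-.005]
E
python3 - <<'E'
from bench import robot,eyes,finder; from fit import *
o=robot.get_obs(); print(o['tool_pos'],o['ee_rot'],o['width'],o['wrist_force'])
# sanity: sign of pitch
print(posed(np.array([[.072,0,.018]]),.4,-.01,.024))
E
```

```text
[0.50339012 0.07200998 0.14826638] [ 3.14130945 -0.00513136 -0.01489826] 0.03577160923312687 [ 0.35267757  0.52659868 -1.93817298]
[[0.07319049 0.         0.03245867]]
```

Call:
{"fn": "play_rows", "kwargs": {"rows": [{"linear":[-0.4,1.3,0],"spin":0},{"linear":[-0.8,2.5,0],"spin":0},{"linear":[-0.8,2.5,0],"spin":0},{"linear":[-0.8,2.5,0],"spin":0},{"linear":[-0.8,2.5,0],"spin":0},{"linear":[-0.8,2.5,0],"spin":0},{"linear":[-0.8,2.5,0],"spin":0},{"linear":[-0.8,2.5,0],"spin":0},{"linear":[-0.8,2.5,0],"spin":0},{"linear":[-0.8,2.5,0],"spin":0},{"linear":[-0.8,2.5,0],"spin":0},{"linear":[-0.8,2.5,0],"spin":0}]}}

```text
time: 6.13
tool_pos: [0.4051, -0.2156, 0.1443]
ee_rot: [-3.141, 0.001, -0.013]
wrist_force: [-0.2, -0.1, -0.9]
width: 0.036
```

Call:
{"fn": "play_rows", "kwargs": {"rows": [{"linear":[-0.8,2.5,0],"spin":0},{"linear":[-0.8,2.5,0],"spin":0},{"linear":[-0.8,2.5,0.5],"spin":0},{"linear":[-0.8,2.5,1.5],"spin":0},{"linear":[-0.4,1.2,2],"spin":0},{"linear":[0,0,0.5],"spin":0},{"linear":[0,0,0],"spin":0}]}}

```text
time: 6.72
tool_pos: [0.3671, -0.325, 0.0971]
ee_rot: [-3.137, 0.004, -0.015]
wrist_force: [-0.1, -0.3, -1.1]
width: 0.0358
```

```bash
cat > look.py <<'E'
from bench import robot,eyes,finder; from fit import *
import sys
o=robot.get_obs(); W=wpose(o); print(o['time'],o['tool_pos'],o['ee_rot'],o['width'],o['wrist_force'])
p=eyes.snapshot('wrist'); S=eyes.snapshot('side')
s=finder.silhouettes(p,'thermometer')[:1]; ss=finder.silhouettes(S,'thermometer')[:1]
print([(x['conf'],x['box']) for x in s+ss])
P=p['frame'].copy(); F=S['frame'].copy()
for n,X in (('nose',[.072,0,.018]),('sh',[.028,0,.036]),('tail',[-.072,0,.036])):
    for deg,col in ((0,(255,0,0)),(25,(0,255,0))):
        X3=posed(np.array([X]),np.radians(deg),-.01,.024)@W[:3,:3].T+W[:3,3]
        cv2.circle(P,tuple(int(v) for v in wproj(p,W,X3)[0]),2,col,-1); cv2.circle(F,tuple(int(v) for v in proj(S,X3)[0]),1,col,-1)
c=proj(S,np.array(o['tool_pos']))[0].astype(int); x0=max(0,c[0]-50); y0=max(0,c[1]-40)
crop=cv2.resize(F[y0:y0+75,x0:x0+100],None,fx=4,fy=4,interpolation=cv2.INTER_CUBIC)
P=cv2.resize(P,(400,300)); cv2.imwrite('pics/'+sys.argv[1],np.hstack([P,crop])[:,:,::-1]); print('crop',x0,y0)
c=finder.silhouettes(eyes.snapshot('top'),'carton'); print('carton top',[(round(x['conf'],2),x['box']) for x in c[:1]])
E
python3 look.py l1.png
```

```text
6.7167 [ 0.36710545 -0.32497297  0.09708236] [-3.13688904  0.0040071  -0.01494607] 0.035805337504124166 [-0.12314503 -0.28557617 -1.08238347]
[(0.68, [279.1, 241.7, 71.0, 242.8]), (0.91, [324.6, 188.9, 43.5, 14.3])]
crop 275 146
carton top [(0.9, [375.9, 280.7, 44.6, 23.0])]
```

View pics/l1.png

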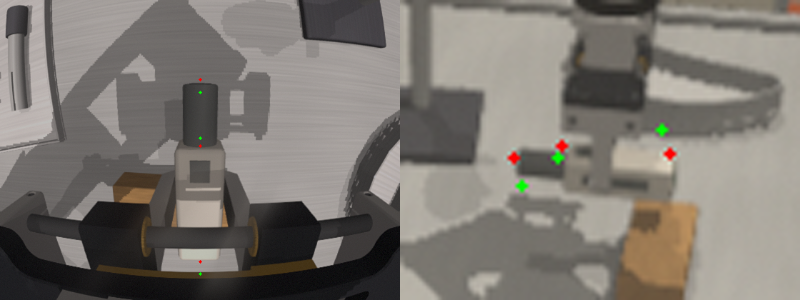

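The wrist and side crops show it held level, with the tail about 35 mm above the carton top and the carton edge about 30 mm behind the fingers. I'll press down in small steps.

Call:
{"fn": "play_rows", "kwargs": {"rows": [{"linear":[0,0,1],"spin":0},{"linear":[0,0,1],"spin":0},{"linear":[0,0,0.8],"spin":0},{"linear":[0,0,0.3],"spin":0},{"linear":[0,0,0.2],"spin":0},{"linear":[0,0,0.1],"spin":0},{"linear":[0,0,0.1],"spin":0},{"linear":[0,0,0.1],"spin":0},{"linear":[0,0,0.1],"spin":0}]}}

```text
time: 7.77
tool_pos: [0.37, -0.3251, 0.0643]
ee_rot: [-3.14, -0.003, -0.014]
wrist_force: [1.2, 5.6, 9.8]
width: 0.0358
```

Call:
{"fn": "play_rows", "kwargs": {"rows": [{"linear":[0,0,0.1],"spin":0},{"linear":[0,0,0.1],"spin":0},{"linear":[0,0,0.1],"spin":0},{"linear":[0,0,0.1],"spin":0}]}}

```text
time: 8.1
tool_pos: [0.3714, -0.3252, 0.061]
ee_rot: [-3.14, -0.006, -0.014]
wrist_force: [3.4, 6.6, 10.9]
width: 0.0354
```

```bash
python3 look.py l2.png
```

```text
8.1 [ 0.37137742 -0.32523756  0.06104216] [-3.14009025 -0.0058485  -0.01352563] 0.03539747581352573 [ 3.35808881  6.5646864  10.85788657]
[(0.68, [279.4, 247.1, 67.9, 253.8]), (0.75, [323.4, 195.6, 43.9, 14.0])]
crop 273 154
carton top [(0.92, [373.2, 281.0, 44.6, 20.0])]
```

View pics/l2.png

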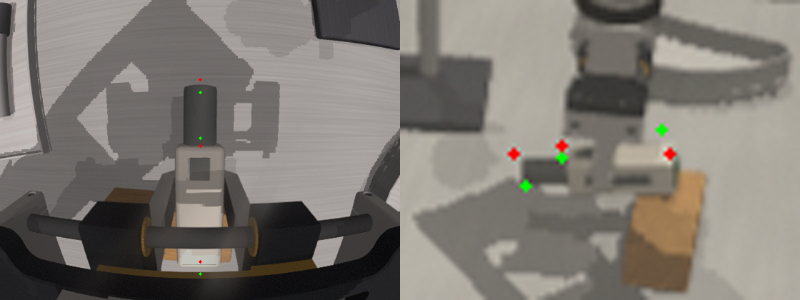

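Call:
{"fn": "play_rows", "kwargs": {"rows": [{"linear":[0,0,0.1],"spin":0},{"linear":[0,0,0.1],"spin":0},{"linear":[0,0,0.1],"spin":0},{"linear":[0,0,0.1],"spin":0},{"linear":[0,0,0.1],"spin":0}]}}

```text
time: 8.82
tool_pos: [0.3721, -0.3256, 0.0565]
ee_rot: [-3.141, -0.008, -0.013]
wrist_force: [4.2, 6.1, 11.4]
width: 0.0359
```

Call:
{"fn": "play_rows", "kwargs": {"rows": [{"linear":[0,0,0.1],"spin":0},{"linear":[0,0,0.1],"spin":0},{"linear":[0,0,0.1],"spin":0},{"linear":[0,0,0.1],"spin":0}]}}

```text
time: 9.15
tool_pos: [0.3723, -0.3258, 0.0526]
ee_rot: [-3.142, -0.008, -0.014]
wrist_force: [5.4, 5.5, 10.4]
width: 0.0358
```

```bash
python3 look.py l3.png
```

```text
9.15 [ 0.37227638 -0.32581586  0.05255243] [-3.14154349 -0.00787856 -0.0136215 ] 0.03583137705162151 [ 5.39283746  5.51380249 10.43277304]
[(0.89, [277.9, 253.1, 63.3, 258.1]), (0.61, [323.0, 195.5, 38.6, 12.6])]
crop 273 156
carton top [(0.95, [376.2, 281.6, 46.8, 19.4])]
```

View pics/l3.png

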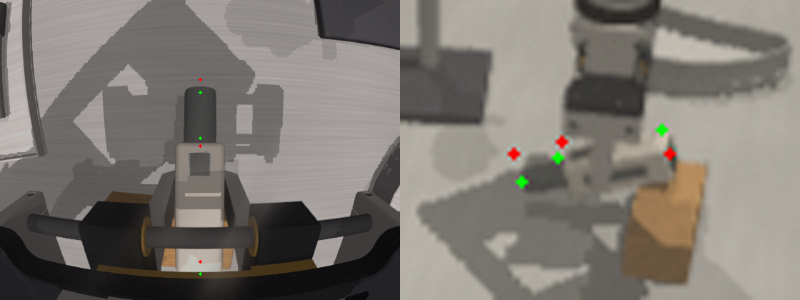

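```bash
cat > fit2.py <<'E'
from bench import robot,eyes,finder; from fit import *
def hull(pts,shape=(420,560),k=4):
    m=np.zeros((shape[0]*k,shape[1]*k),np.uint8); cv2.fillConvexPoly(m,cv2.convexHull((pts*k).astype(np.float32)).astype(np.int32),1)
    return m
def render(pj,v):
    f=lambda X:pj(posed(X,v[0],v[1],v[2],v[3],v[4]))+.5
    return cv2.resize(np.maximum(hull(f(B)),hull(f(C))).astype(np.float32),(560,420),interpolation=cv2.INTER_AREA)
def fitpose(cams=('wrist','side'),rowmax=310,v0=(.3,-.01,.024,0,0),verbose=True):
    obs=[]
    o=robot.get_obs(); W=wpose(o)
    for n in cams:
        p=eyes.snapshot(n); s=finder.silhouettes(p,'thermometer')
        if not s or s[0]['conf']<.4: print(n,'none'); continue
        m=s[0]['pixels'].astype(np.float32)
        if n=='wrist': pj=lambda X,p=p:wproj(p,W,X@W[:3,:3].T+W[:3,3])
        else:
            pj=lambda X,p=p:proj(p,X@W[:3,:3].T+W[:3,3]); ys,xs=np.nonzero(m)
            h=np.zeros((420,560),np.uint8); cv2.fillConvexPoly(h,cv2.convexHull(np.c_[xs,ys].astype(np.int32)),1); m=h.astype(np.float32)
        obs.append((n,pj,m))
    def cost(v):
        c=0
        for n,pj,m in obs:
            r=render(pj,v); a,b=(r[:rowmax],m[:rowmax]) if n=='wrist' else (r,m)
            c+=1-np.minimum(a,b).sum()/np.maximum(a,b).sum()
        return c+ (v[1]+.01)**2*100+(v[2]-.024)**2*500+v[3]**2*2+v[4]**2*500
    best=None
    for p0 in (.1,.3,.5):
        v=np.array(v0); v[0]=p0
        r=minimize(cost,v,method='Nelder-Mead',options=dict(initial_simplex=np.vstack([v]+[v+np.eye(5)[i]*[.15,.005,.004,.04,.003][i] for i in range(5)]),maxiter=250,xatol=1e-4,fatol=1e-4))
        if best is None or r.fun<best.fun: best=r
    if verbose: print('cams',[x[0] for x in obs],'pitch deg',np.degrees(best.x[0]),'gx,gz,yaw,gy',np.round(best.x[1:],4),'cost',best.fun)
    return best.x,W,o
if __name__=='__main__':
    fitpose(); fitpose(('wrist',)); fitpose(('side',))
E
time python3 fit2.py
```

```text
wrist none
cams ['side'] pitch deg 19.311557778943882 gx,gz,yaw,gy [-0.0098  0.0231  0.0216 -0.0001] cost 0.12481557518386763
cams ['wrist'] pitch deg 20.410495089897424 gx,gz,yaw,gy [-0.008   0.0259  0.0089 -0.001 ] cost 0.027715518325320335
cams ['side'] pitch deg 21.234590460209944 gx,gz,yaw,gy [-0.0097  0.0243  0.0379  0.0011] cost 0.11835046758010341
real	0m22.853s
user	0m19.373s
sys	0m6.524s
```

Call:
{"fn": "play_rows", "kwargs": {"rows": [{"linear":[0,0,0.1],"spin":0},{"linear":[0,0,0.1],"spin":0},{"linear":[0,0,0.1],"spin":0}]}}

```text
time: 10.1
tool_pos: [0.3724, -0.3259, 0.0496]
ee_rot: [3.141, -0.008, -0.014]
wrist_force: [5.1, 4.2, 10.6]
width: 0.0359
```

```bash
python3 - <<'E'
from fit2 import *
x,W,o=fitpose(('wrist',)); print(o['tool_pos'],o['wrist_force']); N=posed(np.array([[.072,0,.005]]),x[0],*x[1:])@W[:3,:3].T+W[:3,3]; print('nose low',N)
E
```

```text
cams ['wrist'] pitch deg 23.980903180384736 gx,gz,yaw,gy [-0.0089  0.0257  0.0095 -0.0009] cost 0.029022192603620586
[ 0.37241132 -0.32587816  0.04964176] [ 5.11787103  4.19525095 10.5757165 ]
nose low [[ 0.4382717  -0.32654852  0.00336938]]
```

Call:
{"fn": "play_rows", "kwargs": {"rows": [{"linear":[0,0,0.1],"spin":0},{"linear":[0,0,0.1],"spin":0},{"linear":[0,0,0],"spin":0}]}}

```text
time: 10.45
tool_pos: [0.3724, -0.3258, 0.0475]
ee_rot: [-3.142, -0.008, -0.014]
wrist_force: [4.8, 5.0, 9.4]
width: 0.036
```

Call:
{"fn": "play_rows", "kwargs": {"rows": [{"linear":[0,0,-0.3],"spin":0},{"linear":[0,0,-0.7],"spin":0},{"linear":[0,0,-1.5],"spin":0},{"linear":[0,0,-2.5],"spin":0},{"linear":[0,0,-2.5],"spin":0},{"linear":[0,0,-1.5],"spin":0},{"linear":[0,0,-0.5],"spin":0},{"linear":[0,0,0],"spin":0}]}}

```text
time: 11.12
tool_pos: [0.369, -0.3269, 0.1407]
ee_rot: [3.139, -0.001, -0.014]
wrist_force: [1.2, 0.5, -2.3]
width: 0.0358
```

```bash
python3 - <<'E'
from fit2 import *
x,W,o=fitpose(('wrist',)); x,W,o=fitpose(('side',)); print(o['tool_pos'],o['wrist_force'],o['time'])
p=eyes.snapshot('top'); print([(k,[(round(s['conf'],2),s['box']) for s in finder.silhouettes(p,k)[:1]]) for k in ('carton','tape_roll')])
E
```

```text
wrist none
cams [] pitch deg 5.729577951308233 gx,gz,yaw,gy [-0.01   0.024  0.     0.   ] cost 0.0
cams ['side'] pitch deg 25.911876935208653 gx,gz,yaw,gy [-0.014   0.0227  0.0461  0.0018] cost 0.12977633748498585
[ 0.36807735 -0.32566148  0.13806284] [ 0.79750816 -0.13563812 -2.0983023 ] 11.2167
[('carton', [(0.72, [374.4, 280.1, 42.5, 22.9])]), ('tape_roll', [(0.55, [364.6, 176.2, 17.9, 21.7])])]
```

Call:
{"fn": "play_rows", "kwargs": {"rows": [{"linear":[0.2,-1,-1],"spin":0},{"linear":[0.3,-2,-1],"spin":0},{"linear":[0.3,-2.7,-1],"spin":0},{"linear":[0.3,-2.7,-1],"spin":0},{"linear":[0.3,-2.7,-1],"spin":0},{"linear":[0.3,-2.7,-1],"spin":0},{"linear":[0.3,-2.7,0],"spin":0},{"linear":[0.3,-2.7,0],"spin":0},{"linear":[0.3,-2.7,0],"spin":0},{"linear":[0.3,-2.7,0],"spin":0},{"linear":[0.3,-2.7,0],"spin":0},{"linear":[0.3,-2.7,0],"spin":0}]}}

```text
time: 12.47
tool_pos: [0.4075, -0.0247, 0.2003]
ee_rot: [-3.142, -0.001, -0.013]
wrist_force: [1.8, -0.4, -0.6]
width: 0.0355
```

Call:
{"fn": "play_rows", "kwargs": {"rows": [{"linear":[0.3,-2.7,0],"spin":0},{"linear":[0.3,-2.7,0],"spin":0},{"linear":[0.3,-2.7,0],"spin":0},{"linear":[0.3,-2.7,0],"spin":0},{"linear":[0.3,-2.7,0],"spin":0},{"linear":[0.3,-2.7,0],"spin":0},{"linear":[0.3,-2.7,0],"spin":0},{"linear":[0.2,-1.5,0],"spin":0},{"linear":[0,0,0],"spin":0}]}}

```text
time: 13.22
tool_pos: [0.433, 0.1802, 0.1999]
ee_rot: [-3.14, 0.0, -0.009]
wrist_force: [0.6, -0.4, -1.1]
width: 0.0357
```

Call:
{"fn": "play_rows", "kwargs": {"rows": [{"linear":[0,0,0],"spin":-3.3},{"linear":[0,0,0],"spin":-6},{"linear":[0,0,0],"spin":-6},{"linear":[0,0,0],"spin":-6},{"linear":[0,0,0],"spin":-6},{"linear":[0,0,0],"spin":-6},{"linear":[0,0,0],"spin":-6},{"linear":[0,0,0],"spin":-6},{"linear":[0,0,0],"spin":-6},{"linear":[0,0,0],"spin":0}]}}

```text
time: 14.05
tool_pos: [0.4331, 0.1765, 0.1999]
ee_rot: [3.141, 0.0, 0.883]
wrist_force: [0.4, 1.0, -1.2]
width: 0.0359
```

```bash
cat > look2.py <<'E'
from fit2 import *
import sys
D=np.array([float(v) for v in sys.argv[2].split(',')]); psi=np.radians(float(sys.argv[3]))
x,W,o=fitpose(('wrist',)); print(o['time'],o['tool_pos'],o['ee_rot'],o['width'])
p=eyes.snapshot('wrist'); P=p['frame'].copy()
for s in finder.silhouettes(p,'reference_disc')[:2]: print('disc',s['conf'],s['box'])
f=np.array([np.cos(.5236)*np.cos(psi),np.cos(.5236)*np.sin(psi),-.5]); y=np.array([-np.sin(psi),np.cos(psi),0]); z=np.cross(f,y)
t=np.linspace(0,6.283,60); C3=D+.03*(np.outer(np.cos(t),y)+np.outer(np.sin(t),z))
for q in np.vstack([wproj(p,W,C3),wproj(p,W,D)]): cv2.circle(P,(int(round(q[0])),int(round(q[1]))),1,(0,255,0),-1)
print('centre pred',wproj(p,W,D))
r=(render(lambda X:wproj(p,W,X@W[:3,:3].T+W[:3,3]),x)>.5).astype(np.uint8)
cv2.drawContours(P,cv2.findContours(r,0,2)[0],-1,(255,0,0),1)
cv2.imwrite('pics/'+sys.argv[1],P[:,:,::-1])
w=lambda X:posed(np.array([X]),*x)[0]@W[:3,:3].T+W[:3,3]
N,T=w([.072,0,.018]),w([-.072,0,.018]); A=(N-T)/.144
print('nose',N,'in disc frame',(N-D)@np.c_[f,y,z],'tail',(T-D)@np.c_[f,y,z],'angle',np.degrees(np.arccos(A@f)),'axis in disc',A@np.c_[f,y,z])
E
python3 look2.py d1.png .569,.3506,.12 50.5
```

```text
cams ['wrist'] pitch deg 25.720095692689128 gx,gz,yaw,gy [-0.0088  0.0242  0.007  -0.0003] cost 0.02306554134969384
14.05 [0.43310029 0.17650744 0.19993155] [3.14123998e+00 1.75634609e-04 8.83168737e-01] 0.035871219978423394
disc 0.67 [273.9, 5.9, 128.9, 6.5]
disc 0.58 [277.7, 252.2, 72.4, 258.5]
centre pred [[272.27767827 -50.32093261]]
nose [0.47775578 0.23056031 0.16420909] in disc frame [-0.15258334 -0.00594835 -0.03704585] tail [-0.29618189 -0.00524292 -0.04776664] angle 4.279276784540861 axis in disc [ 0.99721219 -0.00489887  0.07444995]
```

View pics/d1.png

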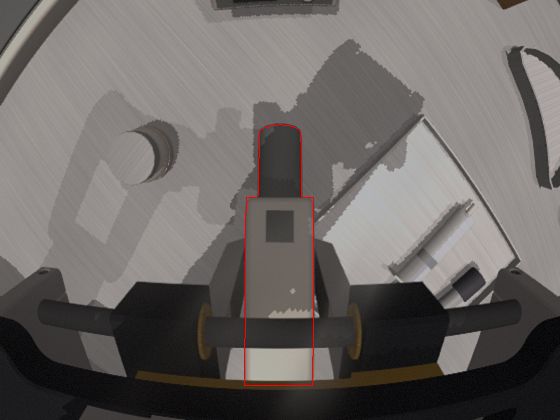

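The overlay matches the held thermometer. The calibrator's base edge at the top of the picture (213–337, row ≈8) is level and centred near column 275, which agrees with the yaw. Next I approach to 5.5 cm.

Call:
{"fn": "play_rows", "kwargs": {"rows": [{"linear":[1,-0.3,0.3],"spin":0},{"linear":[1.8,-0.3,0.3],"spin":0},{"linear":[2,0,0.3],"spin":0},{"linear":[2,0,0.3],"spin":0},{"linear":[1.5,0,0.3],"spin":0},{"linear":[0.7,0,0.2],"spin":0},{"linear":[0,0,0],"spin":0},{"linear":[0,0,0],"spin":0}]}}

```text
time: 14.92
tool_pos: [0.4857, 0.2504, 0.1818]
ee_rot: [-3.141, 0.002, 0.882]
wrist_force: [-0.3, -0.1, -0.9]
width: 0.0357
```

```bash
python3 look2.py d2.png .569,.3506,.12 50.5; python3 - <<'E'
from bench import eyes,finder; import cv2,numpy as np
from h import *
p=eyes.snapshot('top'); q=eyes.snapshot('side')
a=cv2.resize(p['frame'][140:240,120:253],(532,400),interpolation=cv2.INTER_CUBIC); w=cv2.imread('pics/d2.png')[:,:,::-1]
b=cv2.resize(q['frame'][250:400,150:250],(267,400),interpolation=cv2.INTER_CUBIC)
cv2.imwrite('pics/d3.png',np.hstack([a,b])[:,:,::-1])
E
```

```text
cams ['wrist'] pitch deg 25.26685082382261 gx,gz,yaw,gy [-0.0088  0.0247  0.0066 -0.0003] cost 0.028554808965464015
14.9167 [0.48571598 0.25041255 0.18182784] [-3.14104474e+00  1.66006484e-03  8.82214500e-01] 0.035745138546947296
disc 0.94 [279.9, 49.6, 186.7, 94.0]
centre pred [[280.3326918   46.83031574]]
nose [0.53043117 0.30446151 0.14617777] in disc frame [-0.06516675  0.00041297 -0.0073966 ] tail [-0.20869347  0.00112932 -0.01903907] angle 4.646620849091898 axis in disc [ 0.99671329 -0.00497468  0.08085052]
```

View pics/d3.png

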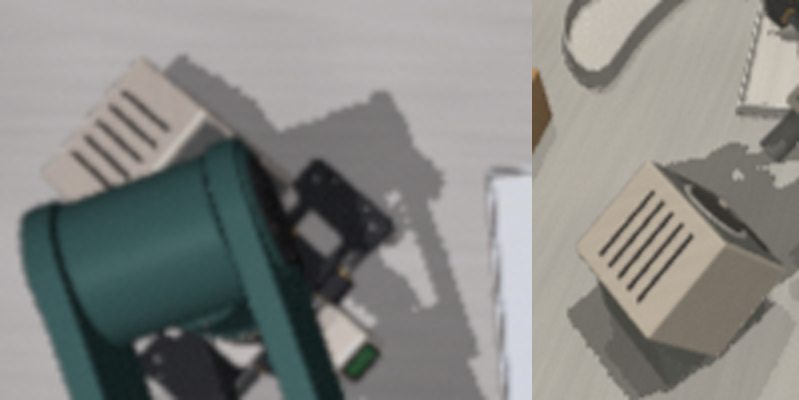

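```bash
python3 - <<'E'
from fit2 import *
o=robot.get_obs(); W=wpose(o); p=eyes.snapshot('wrist'); g=p['frame'].max(2)
psi=np.radians(50.5); D=np.array([.569,.3506,.12])
f=np.array([np.cos(.5236)*np.cos(psi),np.cos(.5236)*np.sin(psi),-.5]); y=np.array([-np.sin(psi),np.cos(psi),0]); z=np.cross(f,y)
# rectify disc plane, y right?, z up, 1px=0.5mm
yy=np.linspace(.07,-.07,281); zz=np.linspace(.07,-.07,281)
Y,Z=np.meshgrid(yy,zz); uv=wproj(p,W,(D+Y.ravel()[:,None]*y+Z.ravel()[:,None]*z)).astype(np.float32)
im=cv2.remap(p['frame'],uv[:,0].reshape(281,281),uv[:,1].reshape(281,281),cv2.INTER_LINEAR,borderValue=(255,0,255))
print([int(v) for v in im[140,::10].max(1)]); print([int(v) for v in im[::10,140].max(1)])
cv2.imwrite('pics/d4.png',np.hstack([cv2.resize(im,(420,420)),p['frame'][:420,100:460]])[:,:,::-1])
E
```

```text
[157, 145, 143, 117, 67, 67, 66, 81, 118, 30, 28, 27, 27, 24, 25, 26, 24, 24, 25, 25, 41, 78, 45, 45, 45, 82, 155, 153, 154]
[255, 255, 255, 255, 255, 255, 71, 124, 24, 24, 23, 23, 26, 25, 25, 23, 25, 28, 26, 26, 99, 63, 28, 25, 28, 55, 158, 156, 161]
```

View pics/d4.png

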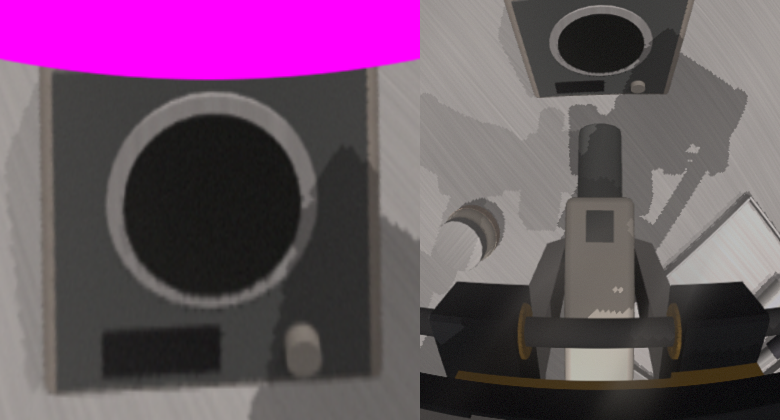

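The rectified wrist view shows the disc centred within 2 mm of my estimate (ring centre about (212,204) against (210,210)) and square-on. I'll make the last small move and then hold.

Call:
{"fn": "play_rows", "kwargs": {"rows": [{"linear":[0.6,0,-0.1],"spin":0},{"linear":[0.6,0,-0.2],"spin":0},{"linear":[0,0,0],"spin":0},{"linear":[0,0,0],"spin":0},{"linear":[0,0,0],"spin":0},{"linear":[0,0,0],"spin":0},{"linear":[0,0,0],"spin":0},{"linear":[0,0,0],"spin":0},{"linear":[0,0,0],"spin":0},{"linear":[0,0,0],"spin":0},{"linear":[0,0,0],"spin":0},{"linear":[0,0,0],"spin":0}]}}

```text
time: 16.27
tool_pos: [0.4937, 0.2596, 0.1855]
ee_rot: [3.141, 0.0, 0.882]
wrist_force: [-0.2, -0.5, -1.5]
width: 0.0358
```

```bash
python3 look2.py d5.png .5697,.3514,.1215 50.5
```

```text
cams ['wrist'] pitch deg 26.134609158541043 gx,gz,yaw,gy [-0.0087  0.0227  0.0059 -0.0001] cost 0.023576074332908797
16.2667 [0.49367897 0.25957716 0.1854745 ] [3.14148806e+00 1.34924447e-05 8.82039596e-01] 0.035801895578696834
disc 0.67 [281.4, 56.9, 196.1, 108.7]
disc 0.6 [282.1, 53.9, 198.3, 107.7]
centre pred [[279.81469589  62.76760543]]
nose [0.53864669 0.3136794  0.15068286] in disc frame [-5.69040825e-02 -3.17513115e-05  8.43838404e-04] tail [-0.20057499  0.00065174 -0.00886087] angle 3.874345601588864 axis in disc [ 0.99771463 -0.00474644  0.06739378]
```

Call:
{"fn": "play_rows", "kwargs": {"rows": [{"linear":[0,0,0],"spin":0},{"linear":[0,0,0],"spin":0},{"linear":[0,0,0],"spin":0},{"linear":[0,0,0],"spin":0},{"linear":[0,0,0],"spin":0},{"linear":[0,0,0],"spin":0},{"linear":[0,0,0],"spin":0},{"linear":[0,0,0],"spin":0},{"linear":[0,0,0],"spin":0},{"linear":[0,0,0],"spin":0},{"linear":[0,0,0],"spin":0},{"linear":[0,0,0],"spin":0}]}}

```text
time: 17.47
tool_pos: [0.4937, 0.2596, 0.1854]
ee_rot: [3.142, 0.0, 0.882]
wrist_force: [0.7, 0.5, -2.2]
width: 0.0358
```

Call:
{"fn": "play_rows", "kwargs": {"rows": [{"linear":[0,0,0],"spin":0},{"linear":[0,0,0],"spin":0},{"linear":[0,0,0],"spin":0},{"linear":[0,0,0],"spin":0},{"linear":[0,0,0],"spin":0},{"linear":[0,0,0],"spin":0}]}}

```text
time: 17.97
tool_pos: [0.4937, 0.2596, 0.1855]
ee_rot: [3.141, 0.0, 0.882]
wrist_force: [-0.0, 0.4, -1.7]
width: 0.036
```

The hold at the disc is done: about 2.8 s, 57 mm away, under 1 mm off centre, 4° tilt error. Now I retreat and check the lens yaw numerically.

```bash
python3 - <<'E'
from h import *; import pickle
d=pickle.load(open('d0.pkl','rb')); T,S=d['top'],d['side']
c=lambda x,y,ox,oy:(ox+x/5,oy+y/5)
ang=lambda a,b,za,zb:np.degrees(np.arctan2(*((atz(T,c(*b,410,160),zb)-atz(T,c(*a,410,160),za))[[1,0]])))
print('base left edge',ang((55,298),(40,112),.01,.01),'base top edge',ang((190,105),(40,112),.01,.01))
print('box left edge',ang((250,190),(238,90),.28,.28),'right',ang((357,180),(347,80),.3,.3))
# predicted projections of box corners for check
psi=np.radians(94.3)
for psi in np.radians([92,94,96]):
    f=np.array([np.cos(np.radians(25))*np.cos(psi),np.cos(np.radians(25))*np.sin(psi),-np.sin(np.radians(25))]); y=np.array([-np.sin(psi),np.cos(psi),0]); z=np.cross(f,y)
    L=np.array([.5687,-.4458,.2616])
    pts=[L+a*f+b*y+h*z for a,b,h in ((0,0,0),(-.095,0,0),(-.04,.026,.023),(-.04,-.026,.023))]
    print(np.round((proj(T,pts)-[410,160])*5).tolist(),np.round((proj(S,pts)-[235,95])*5).tolist())
m=d['topcamera_head'][0]['pixels']; ys,xs=np.nonzero(m); print('mask crop ext',(xs.min()-410)*5,(xs.max()+1-410)*5,(ys.min()-160)*5,(ys.max()+1-160)*5)
E
```

```text
base left edge 3.8956326152436724 base top edge 93.90472183955772
box left edge 5.536493121033206 right 4.100545449790103
[[198.0, 144.0], [396.0, 129.0], [281.0, 181.0], [275.0, 82.0]] [[210.0, 162.0], [225.0, 64.0], [249.0, 101.0], [180.0, 97.0]]
[[198.0, 144.0], [395.0, 123.0], [283.0, 179.0], [273.0, 80.0]] [[210.0, 162.0], [221.0, 63.0], [248.0, 100.0], [178.0, 98.0]]
[[198.0, 144.0], [395.0, 117.0], [284.0, 177.0], [272.0, 78.0]] [[210.0, 162.0], [217.0, 63.0], [247.0, 100.0], [177.0, 98.0]]
mask crop ext 195 425 75 220
```

Call:
{"fn": "play_rows", "kwargs": {"rows": [{"linear":[-0.5,0,-0.3],"spin":0},{"linear":[-1.2,0,-0.5],"spin":0},{"linear":[-2,0,-1],"spin":0},{"linear":[-2.5,0,-1],"spin":0},{"linear":[-2.5,0,-1],"spin":0},{"linear":[-1.5,0,-0.5],"spin":-3},{"linear":[0,0,0],"spin":-6},{"linear":[0,0,0],"spin":-6},{"linear":[0,0,0],"spin":-6},{"linear":[0,0,0],"spin":-6},{"linear":[0,0,0],"spin":-6},{"linear":[0,0,0],"spin":-6}]}}

```text
time: 18.97
tool_pos: [0.4286, 0.1806, 0.2289]
ee_rot: [3.141, 0.0, 1.568]
wrist_force: [1.1, 0.5, -1.5]
width: 0.0354
```

Call:
{"fn": "play_rows", "kwargs": {"rows": [{"linear":[0,0,0],"spin":-4.2},{"linear":[-1,0.3,0],"spin":0},{"linear":[-2,0.5,0],"spin":0},{"linear":[-2.8,0.7,0],"spin":0},{"linear":[-2.8,0.7,0],"spin":0},{"linear":[-2.8,0.7,0],"spin":0},{"linear":[-2.8,0.7,0.2],"spin":0},{"linear":[-2.8,0.7,0.2],"spin":0},{"linear":[-2.8,0.7,0.2],"spin":0},{"linear":[-2.8,0.7,0.2],"spin":0},{"linear":[-2.8,0.7,0.2],"spin":0},{"linear":[-2.8,0.7,0.2],"spin":0}]}}

```text
time: 19.97
tool_pos: [0.518, -0.0983, 0.2167]
ee_rot: [3.141, 0.001, 1.633]
wrist_force: [1.2, 0.8, -1.4]
width: 0.0357
```

Call:
{"fn": "play_rows", "kwargs": {"rows": [{"linear":[-2.8,0.7,0.2],"spin":0},{"linear":[-2.8,0.7,0.2],"spin":0},{"linear":[-2.8,0.7,0.2],"spin":0},{"linear":[-2,0.5,0.1],"spin":0},{"linear":[-1,0.3,0],"spin":0},{"linear":[0,0,0],"spin":0},{"linear":[0,0,0],"spin":0}]}}

```text
time: 20.55
tool_pos: [0.5541, -0.2078, 0.2094]
ee_rot: [-3.141, -0.001, 1.635]
wrist_force: [-0.1, 0.9, -2.2]
width: 0.0357
```

```bash
cat > look3.py <<'E'
from fit2 import *
import sys
L=np.array([.5687,-.4458,.2616]); psi=np.radians(94); k=np.radians(25)
f=np.array([np.cos(k)*np.cos(psi),np.cos(k)*np.sin(psi),-np.sin(k)]); y=np.array([-np.sin(psi),np.cos(psi),0]); z=np.cross(f,y); M=np.c_[f,y,z]
x,W,o=fitpose(('wrist',)); print(o['time'],o['tool_pos'],o['ee_rot'],o['width'])
w=lambda X:posed(np.array([X]),*x)[0]@W[:3,:3].T+W[:3,3]
N,T=w([.072,0,.018]),w([-.072,0,.018]); A=(N-T)/.144
print('display in cam',(T-L)@M,'nose',(N-L)@M,'angle',np.degrees(np.arccos(A@f)))
fw=np.array([np.cos(o['ee_rot'][2]),np.sin(o['ee_rot'][2]),0]); ry=np.array([fw[1],-fw[0],0]); e=L+.12*f-T
print('move tool cm',100*e@fw,100*e@ry,-100*e[2])
E
python3 look3.py
```

```text
cams ['wrist'] pitch deg 25.39214084327557 gx,gz,yaw,gy [-0.0087  0.0238  0.0078  0.0002] cost 0.022733517104724228
20.55 [ 0.55410914 -0.20782845  0.20944396] [-3.14113276e+00 -8.80916220e-04  1.63452280e+00] 0.03574815345793166
display in cam [ 0.17265903 -0.00145071  0.05262168] nose [ 0.31664545 -0.0032291   0.05175733] angle 0.7867718106798741
move tool cm -6.997170227635797 -0.1024834628919416 2.543677361040564
```

Call:
{"fn": "play_rows", "kwargs": {"rows": [{"linear":[0,0,1],"spin":0},{"linear":[-0.5,0,1],"spin":0},{"linear":[-1.2,-0.1,0.5],"spin":0},{"linear":[-1.5,0,0],"spin":0},{"linear":[-1.5,0,0],"spin":0},{"linear":[-1.2,0,0],"spin":0},{"linear":[-0.7,0,0],"spin":0},{"linear":[-0.4,0,0],"spin":0},{"linear":[0,0,0],"spin":0},{"linear":[0,0,0],"spin":0},{"linear":[0,0,0],"spin":0}]}}

```text
time: 21.57
tool_pos: [0.5581, -0.2773, 0.1847]
ee_rot: [3.141, -0.0, 1.636]
wrist_force: [0.2, -0.4, -1.6]
width: 0.0358
```

```bash
python3 look3.py; python3 - <<'E'
from bench import eyes,finder; from h import *
L=np.array([.5687,-.4458,.2616]); psi=np.radians(94); k=np.radians(25)
f=np.array([np.cos(k)*np.cos(psi),np.cos(k)*np.sin(psi),-np.sin(k)])
out=[]
for n,(x,y) in (('top',(380,140)),('side',(225,85))):
    p=eyes.snapshot(n); F=p['frame'].copy()[y:y+120,x:x+100]; F=cv2.resize(F,(400,480),interpolation=cv2.INTER_CUBIC)
    for t in (0,.12,.264):
        q=(proj(p,L+t*f)[0]-[x,y]+.5)*4; cv2.circle(F,(int(q[0]),int(q[1])),3,(255,0,0),-1)
    out.append(F); print(n,[(s['conf'],s['box']) for s in finder.silhouettes(p,'camera_head')[:1]])
    print([(k2,[np.round(s['box'],1).tolist() for s in finder.silhouettes(p,k2)[:1]]) for k2 in ('carton','tape_roll','jar','torch','syringe')])
cv2.imwrite('pics/f1.png',np.hstack(out)[:,:,::-1])
E
```

```text
cams ['wrist'] pitch deg 25.215813828432392 gx,gz,yaw,gy [-0.0085  0.0247  0.0017  0.0004] cost 0.025647691552713885
21.5667 [ 0.55813288 -0.27732729  0.18466172] [ 3.14134469e+00 -2.00101687e-04  1.63644947e+00] 0.0358149751990268
display in cam [ 0.11982254 -0.00124032 -0.00033948] nose [ 0.26381948 -0.0020246  -0.00085399] angle 0.3732149549138272
move tool cm 0.029914385198010426 -0.1241576005400947 -0.02326711528981562
top [(0.56, [473.0, 188.7, 42.7, 28.2])]
[('carton', [[389.8, 280.7, 17.0, 17.4]]), ('tape_roll', [[366.8, 177.8, 18.1, 21.4]]), ('jar', [[187.4, 265.0, 26.4, 22.4]]), ('torch', [[310.8, 216.2, 5.5, 41.9]]), ('syringe', [[282.4, 209.2, 16.5, 49.3]])]
side []
[('carton', [[339.8, 209.6, 25.6, 29.1]]), ('tape_roll', [[247.8, 206.2, 19.2, 13.5]]), ('jar', [[311.1, 348.7, 30.2, 30.8]]), ('torch', [[278.3, 241.8, 43.6, 8.5]]), ('syringe', [[268.6, 260.4, 55.5, 10.1]])]
```

View pics/f1.png

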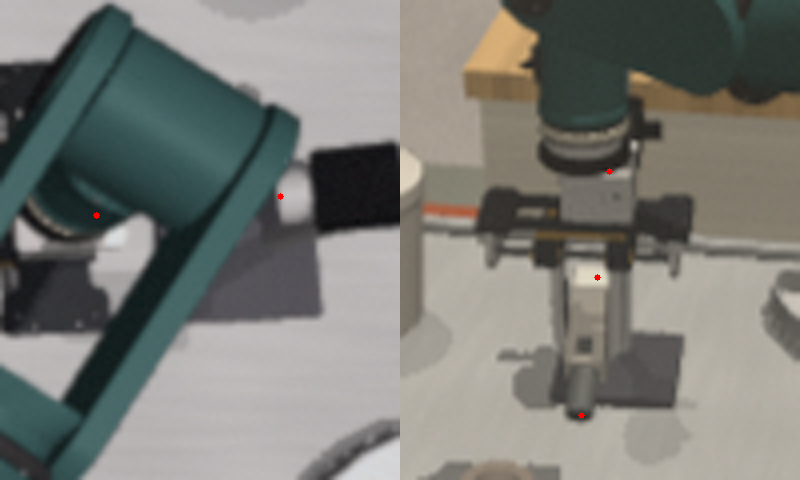

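The red view-line points sit on the thermometer's tail and snout in the side view, and on the lens tube in the top view. I'll let it settle and hand in.

Call:
{"fn": "play_rows", "kwargs": {"rows": [{"linear":[0,0,0],"spin":0},{"linear":[0,0,0],"spin":0},{"linear":[0,0,0],"spin":0},{"linear":[0,0,0],"spin":0},{"linear":[0,0,0],"spin":0},{"linear":[0,0,0],"spin":0}]}}

```text
time: 22.87
tool_pos: [0.558, -0.2777, 0.1845]
ee_rot: [-3.142, 0.0, 1.636]
wrist_force: [0.1, 0.2, -1.6]
width: 0.0358
```

```bash
python3 -c "
from bench import robot
print(robot.close_job()); o=robot.get_obs(); print(o['time'],o['tool_pos'],o['width'])"
```

```text
the job is handed in; nothing more can be done
None
the job is handed in; nothing more can be done
```

I handed the job in at about 23 s, with the thermometer still gripped and held in front of the inspection camera; the system gives no verdict.

- **Tilting it:** the moves cannot tilt the tool. I gripped the thermometer near its balance point, lifted it out of the tray, and pressed its tail on the carton's edge (10–11 N upward at the wrist). That turned it about 26° nose-down in the jaws.
- **Calibration source:** the snout was held for about 2.8 s at roughly 57 mm from the disc. It was within 1 mm of the centre and about 4° off square. A rectified wrist picture showed the disc within 2 mm of where I had estimated it.
- **Inspection camera:** the last check put the display 120 mm from the lens, about 1 mm off the view line, with the long axis within 1°.
- **Other things:** no shift showed beyond detection noise.

- **Lens position:** I took it from the top and side pictures only, because the wrist camera could not see the lens.
- **Missed detections:** the networks missed the thermometer in two wrist pictures and the camera head in the last side picture. In the last top picture the carton's box was smaller and about 15 px off, most likely because the arm covered part of it; the side picture showed the carton where it was at the start.

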